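Check a sliding-weight kitchen scale

TASK

Check the kitchen scale: take the blue check weight out of its wooden cradle and set it gently on the scale, upright with its yellow stripe towards the beam and all three ball feet settled fully in their seats, and slide the orange poise along the beam until its pointer lines up with the red marker. The cradle leaves room for fingers only at the weight's front and back and the scale only at its two sides, so set the weight down on the worktop in between and take it again the other way. Leave the red marker, the glass, the mug and the soap bottle behind the scale as they are.

Things in the scene. Friction and masses are not known exactly. Their poses are not given: they have to be found in the camera images.
- check_weight: Loose check weight, 0.35-0.7 kg: blue block 54 x 54 mm, 20 to 80 mm above its origin, on a dark flange 66 x 66 mm (12 to 20 mm) on three steel ball feet of 16 mm diameter. Origin: centre of its footprint where the balls touch the ground (stands on bare worktop with origin at z = 0); z up. Its front face, -x, has a yellow stripe, also seen on top near the front edge.
- foot_cone (a point): Centre of the ball foot at the back of the weight, at (20, 0, 8) mm in the weight's frame; belongs in the cone seat.
- foot_groove (a point): Centre of the front left ball foot, at (-20, 22, 8) mm in the weight's frame; belongs in the groove seat.
- foot_flat (a point): Centre of the front right ball foot, at (-20, -22, 8) mm in the weight's frame; belongs on the flat seat.
- scale: Kitchen scale, fixed. Origin: centre of its underside, below the weight's place; x to its back, y left, z up. White base 130 (x) x 150 (y) x 16 mm high. Upright back plate at x = 38 to 48 mm, 110 mm wide, 105 mm high; beam along the front (see poise). Seated, the weight's origin is 26 mm above the scale's, axes parallel; between beam and plate no finger fits beside it, its y sides are open.
- seat_cone (a point): Where the centre of the cone foot lies when seated: at (20, 0, 34) mm in the scale's frame. The seat is a steel cup with a 90 degree cone, 17 mm wide at its rim, which is 31 mm above the worktop; it draws the ball in from about 4 mm off.
- seat_groove (a point): Where the centre of the groove foot lies when seated: at (-20, 22, 34) mm in the scale's frame; a 90 degree V groove that points to the cone.
- seat_flat (a point): Where the centre of the flat foot lies when seated: at (-20, -22, 34) mm in the scale's frame; a flat steel pad 25 mm wide, its top 26 mm above the worktop.
- poise (a joint): Position (m) of the orange poise along the beam, 0 in the middle, growing to the scale's +y (left), -0.075 to 0.075. Friction about 2 N; stays where left. Starts 30 mm or more right of the marker. The beam is an aluminium bar, 190 mm long in y, x = -54 to -40 mm in the scale's frame, 60 to 100 mm high, fixed.
- poise_grip (a point): Centre of the poise's orange grip block on top of the beam: 22 mm (scale x) x 26 mm (scale y), 100 to 140 mm above the worktop, at x = -47 mm in the scale's frame. Take it from above with the fingers on its two y sides. The pointer is on its centre line.
- poise_pointer (a point): Tip of the poise's narrow black pointer, in front of the beam, at x = -64 mm and 82 mm high in the scale's frame, on the poise's centre line.
- marker (a joint): Position in m of the red marker along the beam, same scale as the poise: with both values equal the pointer is exactly at the marker. A stiff clip that must not be moved.
- marker_tip (a point): Middle of the red marker's tab, 6 mm wide, that sticks out in front of the beam below the pointer's path, 72 mm above the worktop; its axes are parallel to the scale's.
- cradle: Wooden cradle, fixed, in which the weight starts. Origin: centre of its underside, x to its back, y left. Floor 76 (x) x 88 (y) x 6 mm; two cheeks 64 mm long in x at its y sides, 72 mm apart inside, 84 mm high; open at front and back. The weight stands on the floor, facing the same way (within 2 degrees, 2 mm): lift it straight up 90 mm to clear.
- glass: Bystander: loose drinking glass, upright, 79 mm diameter, 90 mm high; origin at the centre of its foot. It and the cradle stand on the strip of worktop in front of the sink (x = 0.44 to 0.54); which of them is to the right changes. The strip between the two is free, 135 mm or more, to put the weight down. The dish rack to the right has a rail at y = -0.43, x over 0.5, z = 0.28.
- mug: Green mug behind the scale, about 86 mm diameter, 96 mm high, handle on one side, loose; origin at the centre of its foot. Bystander.
- bottle: Bystander: loose orange soap bottle with a screw cap, 52 x 83 mm, 186 mm high, behind the scale beside the mug; origin at the centre of its foot.

How it is judged (in metres and radians):
At the end, for the whole second after the job is handed in: Check weight upright and still, each ball foot within 3 mm of its seat point; poise at rest, pointer within 3 mm of the red marker along the beam; marker within 3 mm, and glass, mug and bottle within 15 mm, of where they were (distance between foot_cone and seat_cone below 0.003 m and distance between foot_groove and seat_groove below 0.003 m and distance between foot_flat and seat_flat below 0.003 m and angle between check_weight's own z axis and vertical below 0.04 rad and linear speed of check_weight below 0.01 m/s and y of poise_pointer in the frame of marker_tip between -0.003 and 0.003 m and velocity of joint poise between -0.01 and 0.01 m/s and distance of each of glass, mug, bottle from where it was at the start of the episode below 0.015 m and distance of marker_tip from where it was at the start of the episode below 0.003 m); the robot touches nothing.
It fails at once if a bystander is pushed more than 15 mm or tipped (distance of any of glass, mug, bottle from where it was at the start of the episode above 0.015 m or angle between any of glass, mug, bottle's own z axis and vertical above 0.35 rad).
It fails at once if the red marker is moved more than 3 mm (distance of marker_tip from where it was at the start of the episode above 0.003 m).
It fails at once if the weight is dropped or pressed hard on the scale (over 60 N) (contact force between check_weight and scale above 60 N).
It also fails if it takes over 72 s, if anything falls off the work surface, if the arm or the gripper's body presses on something with over 40 N, if the wrist force passes 120 N, or if a joint passes its speed limit or range.

ROBOT

A 6-joint arm with a two-finger parallel gripper is mounted at the origin on a cart in front of the work surface, level with it; the furniture and walls round the work are solid. World frame = base frame: x ahead of the robot, y to its left, z up, the work surface at z = 0. Lengths are in m, angles in degrees, forces in N, time in s.
With the tool pointing down it reaches from about 0.35 to 0.85 m from the base axis. Payload 8.1 kg.
Tool frame: the origin (TCP) lies at the centre of the arm's flange, where the gripper is bolted on; the fingertips stand 186 mm ahead of it and the grasp point (between the pads) lies 167 mm ahead of it (robot.pinch_z is the distance from the TCP to the grasp point, in m); z points along the fingers, y is the line along which they close (so a half turn about z gives the same grasp; the last joint's range is limited). The gripper opens to 93 mm and grips with 3 to 60 N. Pads are 15 mm wide; open, the fingers measure 128 mm over their backs; the gripper's body (75 mm by 188 mm) begins 65 mm behind the grasp point.
Start: joints at [-70.497, 7.471, 85.268, -0, 87.261, -4.893], TCP at [0.248, -0.546, 0.405] pointing down, gripper open.
Joint ranges: [-169.43, 169.43], [-51.17, 129.36], [1.28, 143.12], [-76.62, 256.62], [0, 156.53], [-152.29, 152.29]. Speed limits (degrees/s): [136.94, 136.94, 159.86, 180, 180, 180].

INTERFACE

Orientations are given as a 3x3 rotation matrix whose columns are the frame's x, y, z axes.
In Python, from station import robot, cams, order gives the robot as it stands.
- The arm moves only by the tool apply_moves, never from a script. Its argument "steps" is a list of rows, each a list of 7 numbers: the opening, from 0 (shut) to 1 (fully open), then the shift along the world's x, y, z in m, then the turn, a rotation vector about the world's x, y, z in units of 6 degrees (1.0 is 6 degrees). A call has 1 to 8 rows; each row is the pose to reach, as a shift and turn from the pose commanded when the call began; what a row does not reach only later rows make up. A row lasts 1/8 s, in which the tool goes at most 62.5 mm and 10.7 degrees, less where a joint would pass 70% of its speed; a pose out of reach is approached as far as the arm can. A call with a gripper value outside its range is refused whole. The fingers move at their own pace and stop on an object; the grip force is fixed at half the most. Time passes only in rows, so rows that repeat a pose let the fingers close. It gives the time, the measured TCP pose, the force, the opening and the grip force at its end, in the units of the state.
- robot.read_state(): the state, without advancing time (a new reading comes with each control period).
- cams.grab_frame(name): name is "scene" or "top" or "wrist"; returns the picture (420x560x3 uint8, blue, green, red); there is no depth.
- cams.calibration(name): a dict with "fov_y" (degrees; the focal length in pixels is half the picture's height over the tangent of half this angle, whatever the lens; pixels are square), "cx", "cy" (the principal point, pixels), "xyz" and "attitude" of the camera in the world; the wrist camera has in their place "hand_eye" (4x4, takes a point from camera to tool coordinates, whose origin is the TCP and whose axes are the flange's). Camera axes: x right, y up, looking along -z (the intrinsics and any distortion apply to the point x, -y, -z); pixel columns grow to the right and rows downward; lengths in m; the calibration is good to about 2 mm. The wrist camera is an equidistant fisheye: a pixel r from the principal point sees the ray r / f radians off the axis. A picture is of the moment at which its call begins: read the wrist's pose just before it. calibration takes no time and is no camera call.
- order.finish_job(): hands the job in; it is judged then, once.
Trained networks look in the newest picture that a camera, given by its name, has taken for a name from the list of things; names that differ only in an ending like _2 or _b are one class to them, and where a whole thing is asked for, a point or a joint stands for the part that bears it (a point fixed in the world has none). Each returns a list of dicts, best first, with "p" (0 to 1); they miss things now and then, are a little off and sometimes report something else, mostly with a low value. They report only what shows in the picture. A call takes as long as a camera call.
- cams.outline_of(camera, query): "pixels" (420x560 bool, what is visible of it) and "centre" ([column, row] in pixels, amid what is visible of it).
The state is a dict: "t": time; "joints": joint angles; "joint_velocities": joint speeds; "joint_torque": joint torques, N m; "eef_pos": TCP position; "tcp_rot": TCP orientation; "ft_force": force on the tool from outside, world axes, zero at the start; "ft_torque": the same for the moment, N m; "finger_gap": opening from 0.0 (shut) to 1.0 (fully open); "grip_force": force on a finger pad.
Only numpy, scipy, OpenCV 4.12 (cv2) and the standard library are available. Lean on these libraries where they do the work, as an engineer would, in place of code of your own. Each camera call takes 0.05 s, during which the arm holds its last target. There are 200 camera calls.

## Working session

There is one attempt and no reset: what is moved stays moved. The work goes in short steps, Python scripts to look and compute and a tool call to move; the robot and the scene stay as the last step left them, time stands still between calls to the robot, and variables do not carry over. Pictures are saved under pics/ and viewed, at most 10 in all, crops included, and the job is handed in when it is done.

Besides the shell and the picture viewer there is one more tool, called after "Request:" as name(argument=value, ...) on one line, values as JSON. apply_moves: Moves the arm, as the interface text tells. Its arguments: {"type":"object","properties":{"steps":{"type":"array","items":{"type":"array","items":{"type":"number"}}}},"required":["steps"]}

```bash
ls; mkdir -p pics; python3 - <<'E'
from station import robot,cams,order
import cv2,numpy as np
s=robot.read_state();print(s)
for n in("scene","top","wrist"):
    f=cams.grab_frame(n);cv2.imwrite(f"pics/{n}0.png",f);print(n,cams.calibration(n))
E
```

```text
pics
{'t': 0.0, 'joints': array([-7.04979872e+01,  7.51366872e+00,  8.53285812e+01, -9.86008157e-05,
        8.72614906e+01, -4.89591359e+00]), 'joint_velocities': array([-0.10717298,  0.01228599,  0.09029189, -0.0148566 ,  0.07623751,
        0.02622029]), 'joint_torque': array([-1.11659752e-03, -5.59843361e+01, -4.91759527e+01,  7.67990481e-02,
        3.53429513e-02, -1.47545193e-04]), 'eef_pos': array([ 0.24775935, -0.5462068 ,  0.40370884]), 'tcp_rot': array([[ 9.10698623e-01,  4.13071000e-01, -6.06075047e-04],
       [ 4.13071416e-01, -9.10697038e-01,  1.70616307e-03],
       [ 1.52815737e-04, -1.80415264e-03, -9.99998361e-01]]), 'ft_force': array([-0.39721296, -0.60521055,  0.14326758]), 'ft_torque': array([-0.00761459, -0.02309068,  0.03395298]), 'grip_force': 0.0, 'finger_gap': 0.9980365079789829}
scene {'fov_y': 42.121220445836016, 'cx': 296.3160173315484, 'cy': 192.82106802873173, 'xyz': array([-0.57695437,  0.5635188 ,  1.02968341]), 'attitude': array([[-0.47611313,  0.50955514, -0.71670764],
       [-0.87931298, -0.28621984,  0.3806401 ],
       [-0.01117883,  0.81143808,  0.58433148]])}
top {'fov_y': 42.7034774080906, 'cx': 279.49913965294496, 'cy': 204.4274833433345, 'xyz': array([ 0.33563991, -0.01184564,  1.57692709]), 'attitude': array([[-0.00863645,  0.9876591 , -0.15638066],
       [-0.99988994, -0.00664297,  0.01326577],
       [ 0.01206322,  0.15647801,  0.98760777]])}
wrist {'fov_y': 65.70646984690485, 'cx': 276.70607674052826, 'cy': 209.9140204170294, 'hand_eye': array([[-2.33030376e-05,  9.59517901e-01,  2.81647646e-01,
         7.85914367e-02],
       [ 9.99999776e-01,  2.10810199e-04, -6.35450465e-04,
        -1.51395638e-04],
       [-6.69100293e-04,  2.81647568e-01, -9.59517691e-01,
         2.09029725e-02],
       [ 0.00000000e+00,  0.00000000e+00,  0.00000000e+00,
         1.00000000e+00]])}
```

View pics/top0.png

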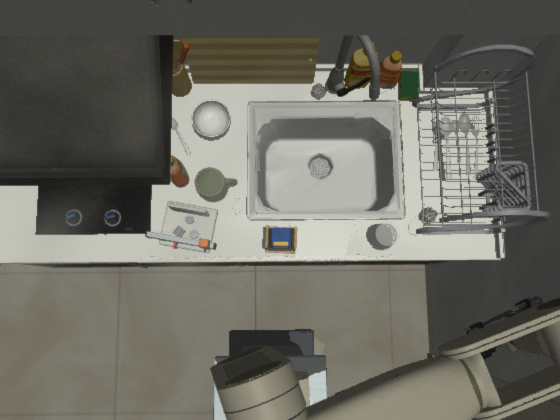

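View pics/scene0.png

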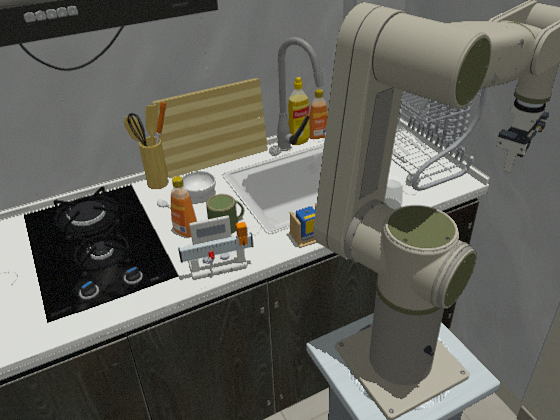

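The top picture shows the weight in its cradle at about (281,239), the glass at (382,236), and the scale at (189,225), slightly turned, with the poise at (205,243) and the marker at (174,245). The mug is at (212,183) and the bottle at (178,172). The strip around (330,238) is free.

```bash
cat > h.py <<'E'
from station import robot,cams,order
import cv2,numpy as np
from scipy.spatial.transform import Rotation as R
from scipy.optimize import least_squares
def cam(n,st=None):
    c=cams.calibration(n); f=210/np.tan(np.radians(c['fov_y'])/2)
    if n=='wrist':
        T=np.eye(4);T[:3,:3]=st['tcp_rot'];T[:3,3]=st['eef_pos'];T=T@c['hand_eye'];A,p=T[:3,:3],T[:3,3]
    else: A,p=np.array(c['attitude']),np.array(c['xyz'])
    return dict(f=f,c=np.array([c['cx'],c['cy']]),A=A,p=p,fish=n=='wrist')
def proj(k,P):
    q=(np.atleast_2d(P)-k['p'])@k['A']; x,y,z=q[:,0],-q[:,1],-q[:,2]
    if k['fish']:
        r=np.hypot(x,y)+1e-12; s=k['f']*np.arctan2(r,z)/r
    else: s=k['f']/z
    return np.c_[x*s,y*s]+k['c']
def ray(k,u,z):
    d=(np.array(u,float)-k['c'])/k['f']
    if k['fish']:
        r=np.hypot(*d)+1e-12; d=np.array([*(d/r*np.sin(r)),np.cos(r)])
    else: d=np.array([*d,1.])
    d=k['A']@(d*[1,-1,-1]); return k['p']+d*(z-k['p'][2])/d[2]
def obj(o,pts): # o=(x,y,z,yawdeg)
    return np.array(pts)@R.from_euler('z',o[3],degrees=True).as_matrix().T+np.array(o[:3])
E
python3 - <<'E'
from h import *
k=cam('top');cams.grab_frame('top')
for q,z in(('check_weight',.086),('scale',.02),('poise_grip',.12),('marker_tip',.072),('cradle',.04),('glass',.05),('mug',.05),('bottle',.1)):
    for d in cams.outline_of('top',q)[:2]:
        r,c=np.nonzero(d['pixels']); print(q,round(d['p'],2),np.round(d['centre']),[c.min(),c.max(),r.min(),r.max()],np.round(ray(k,d['centre'],z),3))
E
```

```text
check_weight 0.55 [279. 240.] [np.int64(269), np.int64(291), np.int64(228), np.int64(250)] [ 0.47  -0.03   0.086]
scale 0.6 [186. 229.] [np.int64(145), np.int64(217), np.int64(201), np.int64(252)] [0.511 0.239 0.02 ]
poise_grip 0.6 [206. 241.] [np.int64(199), np.int64(209), np.int64(239), np.int64(248)] [0.466 0.169 0.12 ]
cradle 0.56 [292. 239.] [np.int64(265), np.int64(296), np.int64(226), np.int64(253)] [ 0.478 -0.066  0.04 ]
cradle 0.41 [214. 188.] [np.int64(195), np.int64(236), np.int64(168), np.int64(201)] [0.63  0.158 0.04 ]
glass 0.58 [383. 232.] [np.int64(368), np.int64(398), np.int64(222), np.int64(249)] [ 0.494 -0.328  0.05 ]
mug 0.65 [213. 187.] [np.int64(195), np.int64(236), np.int64(167), np.int64(201)] [0.631 0.16  0.05 ]
mug 0.54 [291. 239.] [np.int64(265), np.int64(297), np.int64(227), np.int64(253)] [ 0.477 -0.064  0.05 ]
bottle 0.82 [179. 175.] [np.int64(170), np.int64(188), np.int64(157), np.int64(186)] [0.654 0.25  0.1  ]
```

Request:
apply_moves(steps=[[1,0.1,0.25,0.026,0,0,5],[1,0.1,0.25,0.026,0,0,5],[1,0.1,0.25,0.026,0,0,5],[1,0.1,0.25,0.026,0,0,5],[1,0.2,0.506,0.026,0,0,10.95],[1,0.2,0.506,0.026,0,0,10.95],[1,0.2,0.506,0.026,0,0,10.95],[1,0.2,0.506,0.026,0,0,10.95]])

```text
t: 1.6
eef_pos: [0.4316, -0.0806, 0.4309]
tcp_rot: [[-0.005, 1.0, 0.001], [1.0, 0.005, -0.0], [-0.0, 0.001, -1.0]]
ft_force: [0.6, -0.4, 0.5]
finger_gap: 1.001
grip_force: 0.0
```

Request:
apply_moves(steps=[[1,0,0,0,0,0,0],[1,0,0,0,0,0,0],[1,0,0,0,0,0,0],[1,0,0,0,0,0,0]])

```text
t: 2.1
eef_pos: [0.4311, -0.0839, 0.4304]
tcp_rot: [[0.001, 1.0, -0.0], [1.0, -0.001, -0.0], [-0.0, -0.0, -1.0]]
ft_force: [-0.5, 0.3, 0.4]
finger_gap: 1.0
grip_force: 0.0
```

```bash
python3 - <<'E'
from h import *
s=robot.read_state();print(s['t'],s['eef_pos'],s['tcp_rot'],s['joints'])
f=cams.grab_frame('wrist');cv2.imwrite('pics/w1.png',f);np.save('s1.npy',np.c_[s['tcp_rot'],s['eef_pos']])
k=cam('wrist',s)
for q,z in(('check_weight',.086),('cradle',.08)):
    for d in cams.outline_of('wrist',q)[:2]:
        r,c=np.nonzero(d['pixels']); print(q,round(d['p'],2),np.round(d['centre']),[c.min(),c.max(),r.min(),r.max()],np.round(ray(k,d['centre'],z),3))
E
```

```text
2.1 [ 0.43105863 -0.08386663  0.43040645] [[ 1.12203715e-03  9.99999365e-01 -1.02314747e-04]
 [ 9.99999365e-01 -1.12204811e-03 -1.07122090e-04]
 [-1.07236824e-04 -1.02194487e-04 -9.99999989e-01]] [-1.77019639e+01 -1.87705627e+01  1.07137699e+02 -7.63264122e-03
  9.16365820e+01 -1.76378933e+01]
check_weight 0.8 [322. 144.] [np.int64(292), np.int64(354), np.int64(112), np.int64(171)] [ 0.477 -0.032  0.086]
cradle 0.61 [319. 171.] [np.int64(286), np.int64(360), np.int64(100), np.int64(188)] [ 0.475 -0.06   0.08 ]
```

View pics/w1.png

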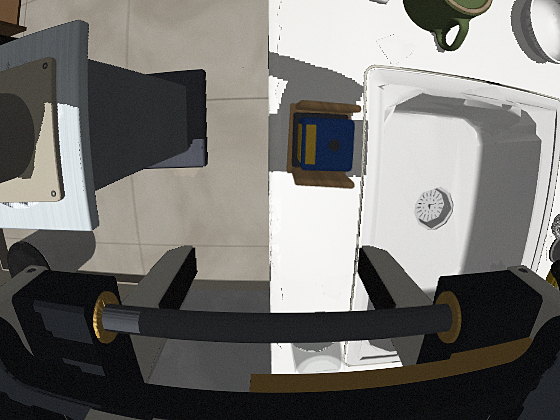

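The wrist picture shows the weight from above at (322,144). Its yellow stripe is on the left, which is world -x (picture up is world +y), and the cheeks are above and below it. I'll put the camera straight over it to fit the top face.

Request:
apply_moves(steps=[[1,0.046,-0.027,-0.06,0,0,0],[1,0.046,-0.027,-0.06,0,0,0],[1,0.046,-0.027,-0.06,0,0,0],[1,0.046,-0.027,-0.06,0,0,0],[1,0.046,-0.027,-0.06,0,0,0]])

```text
t: 2.88
eef_pos: [0.4773, -0.1095, 0.3718]
tcp_rot: [[-0.002, 1.0, 0.002], [1.0, 0.002, -0.001], [-0.001, 0.002, -1.0]]
ft_force: [0.0, -0.1, 0.1]
finger_gap: 0.994
grip_force: 0.0
```

```bash
cat >> h.py <<'E'
def topface(z,name):
    s=robot.read_state();k=cam('wrist',s);f=cams.grab_frame('wrist');cv2.imwrite(f'pics/{name}.png',f)
    ds=cams.outline_of('wrist','check_weight')
    if not ds: print('none'); return
    m=ds[0]['pixels'].astype(np.uint8); print('p',ds[0]['p'],s['t'])
    hsv=cv2.cvtColor(f,cv2.COLOR_BGR2HSV)
    m=cv2.dilate(m,np.ones((7,7)))
    blue=cv2.inRange(hsv,(100,120,30),(130,255,255))&(m*255); yel=cv2.inRange(hsv,(18,120,60),(35,255,255))&(m*255)
    out={}
    for n,mm in(('blue+yel',blue|yel),('yel',yel)):
        c=max(cv2.findContours(mm,0,2)[0],key=cv2.contourArea)[:,0]
        w=np.array([ray(k,u,z)[:2] for u in c])
        r=cv2.minAreaRect((w*1000).astype(np.float32)); print(n,np.round(r[0],1),np.round(r[1],1),round(r[2],1),'bbox',w.min(0).round(4),w.max(0).round(4))
    return f,k
E
python3 - <<'E'
from h import *
s=robot.read_state();print(s['eef_pos'])
f,k=topface(.086,'w2')
print(k['p'])
c=f[60:340,150:430];cv2.imwrite('pics/w2c.png',cv2.resize(c,None,fx=2,fy=2,interpolation=2))
E
```

```text
[ 0.4773424  -0.10946916  0.37183245]
noneTraceback (most recent call last):
  File "<stdin>", line 3, in <module>
TypeError: cannot unpack non-iterable NoneType object
```

```bash
sed -i "/ds=cams/,/p',ds/d; s/m=cv2.dilate(m,np.ones((7,7)))/m=np.ones(f.shape[:2],np.uint8)/" h.py; sed -i "s/(m\*255)/255/g" h.py
python3 - <<'E'
from h import *
f,k=topface(.086,'w2')
print(k['p'])
c=f[0:260,180:440];cv2.imwrite('pics/w2c.png',cv2.resize(c,None,fx=2,fy=2,interpolation=2))
E
```

```text
blue+yel [ 641.5 -309.5] [386.   40.8] 0.0 bbox [ 0.4485 -0.3299] [ 0.8345 -0.289 ]
yel [ 641.5 -309.5] [386.   40.8] 0.0 bbox [ 0.4485 -0.3299] [ 0.8345 -0.289 ]
[ 0.4773992  -0.03086574  0.3505986 ]
```

View pics/w2c.png

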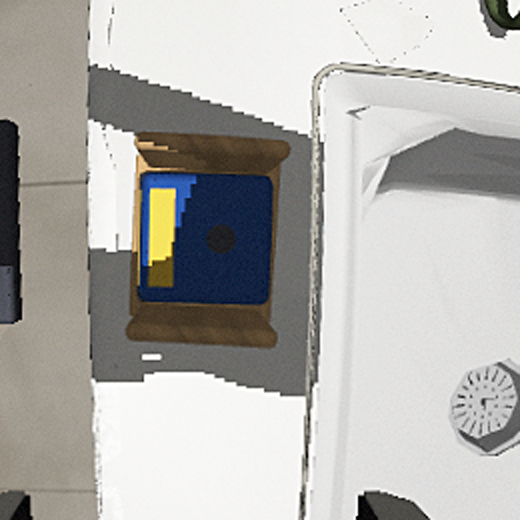

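The crop shows the weight's top from about (140,172) to (272,304), stripe on the left, with shadow across it. The network missed this view, so I'll use blue only within this window.

```bash
python3 - <<'E'
s=open('h.py').read()
i=s.index('def topface'); s=s[:i]+'''def topface(z,name,box=None):
    """box = image window c0,c1,r0,r1; fits blue top (hull) and yellow stripe on plane z"""
    s=robot.read_state();k=cam('wrist',s);f=cams.grab_frame('wrist');cv2.imwrite(f'pics/{name}.png',f)
    hsv=cv2.cvtColor(f,cv2.COLOR_BGR2HSV); m=np.zeros(f.shape[:2],np.uint8)
    c0,c1,r0,r1=box; m[r0:r1,c0:c1]=255
    for n,lo,hi in(('blue',(102,130,20),(130,255,255)),('yel',(20,130,50),(35,255,255))):
        mm=cv2.morphologyEx(cv2.inRange(hsv,lo,hi)&m,cv2.MORPH_OPEN,np.ones((3,3)))
        c=cv2.convexHull(max(cv2.findContours(mm,0,2)[0],key=cv2.contourArea))[:,0]
        w=np.array([ray(k,u,z)[:2] for u in c])
        r=cv2.minAreaRect((w*1000).astype(np.float32)); print(n,np.round(r[0],1),np.round(r[1],1),round(r[2],1),'bbox',w.min(0).round(4),w.max(0).round(4))
    return f,k
'''
open('h.py','w').write(s)
E
python3 - <<'E'
from h import *
f,k=topface(.086,'w3',(230,330,60,170)); print(k['p'],robot.read_state()['t'])
E
```

```text
blue [482.7 -32.5] [52.8 52.2] 88.6 bbox [ 0.4561 -0.0588] [ 0.5087 -0.0056]
yel [464.8 -32.2] [38.5 10.2] 88.2 bbox [ 0.4594 -0.0514] [ 0.4699 -0.013 ]
[ 0.47737558 -0.03085544  0.35039197] 3.075
```

Request:
apply_moves(steps=[[1,0.005,0.077,-0.04,0,0,-0.25],[1,0.005,0.077,-0.06,0,0,-0.25],[1,0.005,0.077,-0.07,0,0,-0.25],[1,0.005,0.077,-0.07,0,0,-0.25],[1,0.005,0.077,-0.07,0,0,-0.25],[1,0.005,0.077,-0.07,0,0,-0.25]])

```text
t: 3.82
eef_pos: [0.4829, -0.0333, 0.3017]
tcp_rot: [[0.026, 1.0, 0.002], [1.0, -0.026, -0.0], [-0.0, 0.002, -1.0]]
ft_force: [-0.2, -0.8, -0.4]
finger_gap: 1.004
grip_force: 0.0
```

```bash
python3 - <<'E'
from h import *
s=robot.read_state();print(s['eef_pos'],np.degrees(np.arctan2(s['tcp_rot'][1,0],s['tcp_rot'][0,0])),s['tcp_rot'][:,2])
f,k=topface(.086,'w4',(200,360,40,330)); print(k['p'])
E
```

```text
[ 0.48285435 -0.03332677  0.30172024] 88.53528598133478 [ 2.04430498e-03 -4.39579727e-04 -9.99997814e-01]
blue [482.8 -26.4] [61.5 52.1] 88.2 bbox [ 0.4563 -0.0572] [0.5093 0.005 ]
yel [464.7 -31.8] [39.1  9.7] 88.8 bbox [ 0.4595 -0.0514] [ 0.4698 -0.0122]
[0.48508057 0.04521061 0.28078723]
```

Request:
apply_moves(steps=[[1,0,0.001,-0.03,0,0,0],[1,0,0.001,-0.055,0,0,0],[1,0,0.001,-0.073,0,0,0],[1,0,0.001,-0.073,0,0,0],[0.4,0,0.001,-0.073,0,0,0],[0.4,0,0.001,-0.073,0,0,0],[0.4,0,0.001,-0.073,0,0,0],[0.4,0,0.001,-0.073,0,0,0]])

```text
t: 4.88
eef_pos: [0.4825, -0.0316, 0.2278]
tcp_rot: [[0.024, 1.0, 0.001], [1.0, -0.024, -0.0], [-0.0, 0.001, -1.0]]
ft_force: [-0.6, 0.3, 0.2]
finger_gap: 0.619
grip_force: 0.0
```

Request:
apply_moves(steps=[[0.4,0,0,0,0,0,0],[0.4,0,0,0,0,0,0],[0.4,0,0,0.01,0,0,0],[0.4,0,0,0.02,0,0,0],[0.4,0,0,0.03,0,0,0],[0.4,0,0,0.03,0,0,0]])

```text
t: 5.62
eef_pos: [0.4829, -0.0317, 0.2588]
tcp_rot: [[0.025, 1.0, 0.002], [1.0, -0.025, -0.0], [-0.0, 0.002, -1.0]]
ft_force: [0.8, -0.3, -4.8]
finger_gap: 0.58
grip_force: 30.0
```

Request:
apply_moves(steps=[[0.4,0,0,0.03,0,0,0],[0.4,0,0,0.06,0,0,0],[0.4,0,0,0.08,0,0,0],[0.4,0,0,0.08,0,0,0],[0.4,0,-0.04,0.08,0,0,0],[0.4,0,-0.09,0.08,0,0,0],[0.4,0.002,-0.13,0.08,0,0,0.25],[0.4,0.002,-0.152,0.08,0,0,0.25]])

```text
t: 6.62
eef_pos: [0.4837, -0.1853, 0.3355]
tcp_rot: [[-0.0, 1.0, -0.002], [1.0, 0.0, 0.001], [0.001, -0.002, -1.0]]
ft_force: [0.1, -0.5, -4.3]
finger_gap: 0.579
grip_force: 30.0
```

Request:
apply_moves(steps=[[0.4,0,0,0,0,0,0],[0.4,0,0,-0.03,0,0,0],[0.4,0,0,-0.06,0,0,0],[0.4,0,0,-0.085,0,0,0],[0.4,0,0,-0.1,0,0,0],[0.4,0,0,-0.108,0,0,0],[0.4,0,0,-0.111,0,0,0],[0.4,0,0,-0.111,0,0,0]])

```text
t: 7.62
eef_pos: [0.4847, -0.1837, 0.227]
tcp_rot: [[-0.002, 1.0, 0.001], [1.0, 0.002, -0.0], [-0.0, 0.001, -1.0]]
ft_force: [0.1, 0.6, -4.3]
finger_gap: 0.581
grip_force: 30.0
```

Still hanging free, at about 5 mm up; down the rest slowly.

Request:
apply_moves(steps=[[0.4,0,0,-0.003,0,0,0],[0.4,0,0,-0.004,0,0,0],[0.4,0,0,-0.005,0,0,0],[0.4,0,0,-0.005,0,0,0]])

```text
t: 8.12
eef_pos: [0.4845, -0.1837, 0.2218]
tcp_rot: [[-0.002, 1.0, 0.0], [1.0, 0.002, -0.0], [-0.0, 0.0, -1.0]]
ft_force: [-1.3, 0.6, -2.3]
finger_gap: 0.579
grip_force: 30.0
```

Request:
apply_moves(steps=[[0.4,0,0,-0.0005,0,0,0],[1,0,0,-0.0005,0,0,0],[1,0,0,-0.0005,0,0,0],[1,0,0,-0.0005,0,0,0],[1,0,0,-0.0005,0,0,0],[1,0,0,0.05,0,0,0],[1,0,0,0.1,0,0,0],[1,0,0,0.16,0,0,0]])

```text
t: 9.12
eef_pos: [0.4839, -0.1834, 0.3821]
tcp_rot: [[-0.002, 1.0, -0.002], [1.0, 0.002, 0.001], [0.001, -0.002, -1.0]]
ft_force: [1.0, 0.1, 0.3]
finger_gap: 1.0
grip_force: 0.0
```

Request:
apply_moves(steps=[[1,0,0.06,0.05,0,0,1.7],[1,0,0.12,0.05,0,0,3.4],[1,0,0.18,0.05,0,0,5.1],[1,0,0.24,0.05,0,0,6.8],[1,0,0.3,0.05,0,0,8.5],[1,0,0.36,0.05,0,0,10.2],[1,0,0.42,0.05,0,0,11.9],[1,0.04,0.42,0.05,0,0,13.5]])

```text
t: 10.12
eef_pos: [0.5226, 0.2416, 0.4318]
tcp_rot: [[-0.99, 0.141, -0.0], [0.141, 0.99, 0.002], [0.0, 0.002, -1.0]]
ft_force: [0.9, -0.5, 0.8]
finger_gap: 0.998
grip_force: 0.0
```

Request:
apply_moves(steps=[[1,0,0,0,0,0,0],[1,0,0,0,0,0,0],[1,0,0,0,0,0,0]])

```text
t: 10.5
eef_pos: [0.524, 0.236, 0.4317]
tcp_rot: [[-0.988, 0.156, 0.0], [0.156, 0.988, 0.0], [-0.0, 0.0, -1.0]]
ft_force: [0.1, -0.7, -0.0]
finger_gap: 0.998
grip_force: 0.0
```

```bash
python3 - <<'E'
from h import *
s=robot.read_state();print(s['t'],s['eef_pos'],np.degrees(np.arctan2(s['tcp_rot'][1,0],s['tcp_rot'][0,0])),s['joints'])
f=cams.grab_frame('wrist');cv2.imwrite('pics/w5.png',f);np.save('s5.npy',np.c_[s['tcp_rot'],s['eef_pos']])
k=cam('wrist',s);print(k['p'])
for q,z in(('scale',.02),('poise_grip',.14),('marker_tip',.072),('marker',.072),('poise',.14)):
    for d in cams.outline_of('wrist',q)[:2]:
        r,c=np.nonzero(d['pixels']); print(q,round(d['p'],2),np.round(d['centre']),[c.min(),c.max(),r.min(),r.max()],np.round(ray(k,d['centre'],z),3))
cv2.imwrite('pics/w5v.png',cv2.resize(f,(784,588),interpolation=2))
E
```

```text
10.5 [0.52399837 0.23596823 0.43173313] 170.99639588001648 [ 1.91298174e+01  2.97632453e+00  8.72320277e+01  5.50924673e-03
  8.97754118e+01 -6.18666006e+01]
[0.44683023 0.24847949 0.41081432]
scale 0.82 [273. 174.] [np.int64(180), np.int64(377), np.int64(123), np.int64(242)] [0.514 0.233 0.02 ]
poise_grip 0.83 [204. 149.] [np.int64(183), np.int64(219), np.int64(129), np.int64(164)] [0.462 0.184 0.14 ]
marker_tip 0.51 [295. 137.] [np.int64(288), np.int64(301), np.int64(123), np.int64(140)] [0.471 0.264 0.072]
poise 0.83 [199. 148.] [np.int64(182), np.int64(219), np.int64(128), np.int64(164)] [0.461 0.18  0.14 ]
poise 0.7 [273. 174.] [np.int64(181), np.int64(375), np.int64(123), np.int64(242)] [0.493 0.237 0.14 ]
```

View pics/w5v.png

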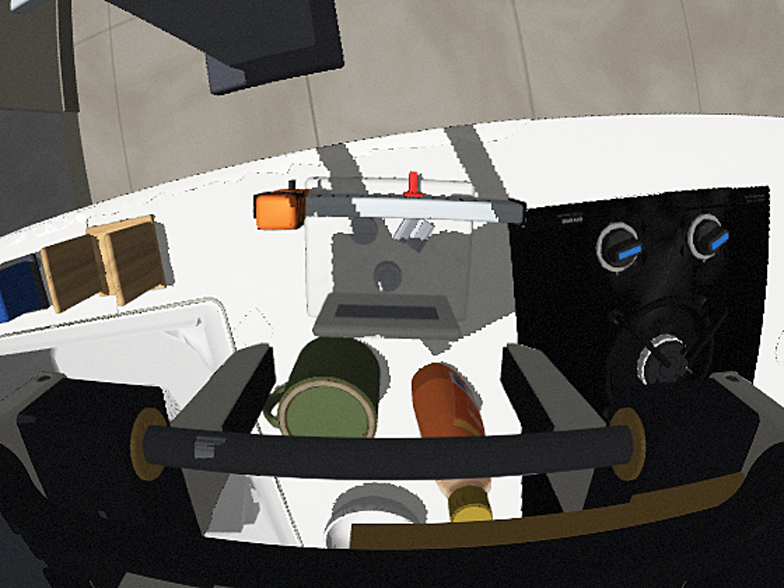

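The view (1.4x) shows the orange poise at (278,208), the red marker at (414,183), and the beam running to (526,212). The cone seat is at (386,272), the groove at (413,232), the flat pad at (365,228), and the back plate's top edge at y≈298. The scale is turned about -9°. I'll go closer with the camera over the scale.

Request:
apply_moves(steps=[[1,0.035,-0.025,-0.03,0,0,0],[1,0.035,-0.025,-0.06,0,0,0],[1,0.035,-0.025,-0.08,0,0,0],[1,0.035,-0.025,-0.08,0,0,0],[1,0.035,-0.025,-0.08,0,0,0],[1,0.035,-0.025,-0.08,0,0,0]])

```text
t: 11.55
eef_pos: [0.5597, 0.2118, 0.3533]
tcp_rot: [[-0.988, 0.154, 0.003], [0.154, 0.988, 0.001], [-0.003, 0.001, -1.0]]
ft_force: [-0.5, -0.4, -0.2]
finger_gap: 1.002
grip_force: 0.0
```

```bash
python3 - <<'E'
from h import *
s=robot.read_state();print(s['t'],s['eef_pos'])
f=cams.grab_frame('wrist');cv2.imwrite('pics/w6.png',f);np.save('s6.npy',np.c_[s['tcp_rot'],s['eef_pos']])
k=cam('wrist',s);print(k['p'])
o=(.515,.235,0,-9)
P=obj(o,[(-65,75,16),(-65,-75,16),(38,55,105),(38,-55,105),(65,75,16),(-40,95,100),(-54,95,100)] and np.array([(-65,75,16),(-65,-75,16),(38,55,105),(38,-55,105),(-40,95,100),(-54,95,100)])/1000)
print(proj(k,P).round(0))
c=f[60:330,130:490]; print(c.shape)
cv2.imwrite('pics/w6v.png',cv2.resize(c,None,fx=2.2,fy=2.2,interpolation=2))
E
```

```text
11.55 [0.5596681  0.2118093  0.35327317]
[0.4825227  0.22416415 0.33217394]
[[369.  85.]
 [215.  82.]
 [371. 212.]
 [223. 211.]
 [424. 110.]
 [424.  92.]]
(270, 360, 3)
```

View pics/w6v.png

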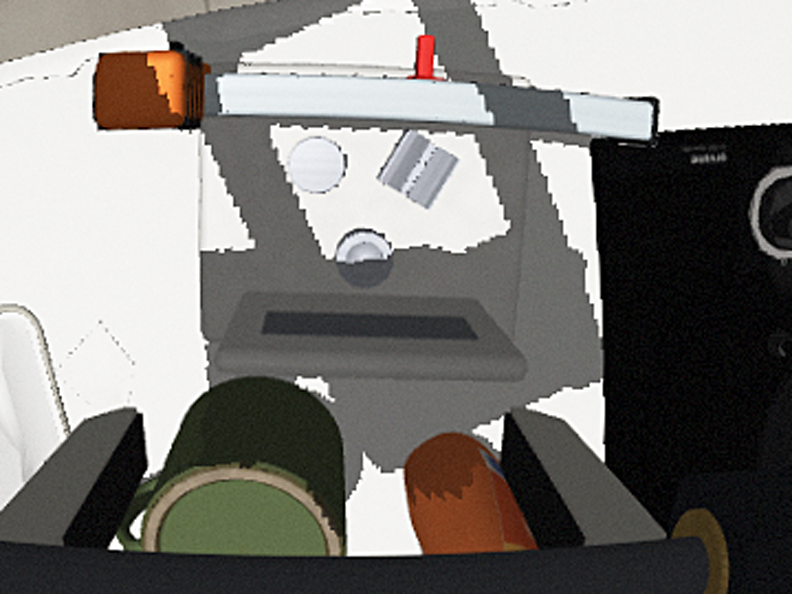

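In the crop, the flat pad is centred at (316,165), the cone cup at (364,257) and the groove block at (419,170). The marker is at (426,58), the poise block at about (145,90), and the beam's left end at (652,118). I'll fit the scale pose from these points and refine it on the image edges.

```bash
cat > fit.py <<'E'
from h import *
M=np.load('s6.npy');s=dict(tcp_rot=M[:,:3],eef_pos=M[:,3]);k=cam('wrist',s);f=cv2.imread('pics/w6.png')
U=np.array([(316,165),(364,257.5),(419,170),(657,98),(655,140)])/2.2+[130,60]
P=np.array([(-20,-22,26),(20,0,31),(-20,22,31),(-54,95,100),(-40,95,100)])/1000
o3=lambda v:(v[0],v[1],0,v[2]*100)
for sel in([0,1,2],[0,1,2,3,4]):
    r=least_squares(lambda v:(proj(k,obj(o3(v),P[sel]))-U[sel]).ravel(),[.515,.235,-.09]);print(r.x,r.fun.reshape(-1,2).round(1).tolist())
g=cv2.cvtColor(f,cv2.COLOR_BGR2GRAY).astype(np.float32);g=cv2.GaussianBlur(g,(0,0),1)
mag=np.minimum(np.hypot(cv2.Sobel(g,5,1,0),cv2.Sobel(g,5,0,1)),120)
t=np.linspace(0,2*np.pi,60)
line=lambda a,b,n=60:np.linspace(a,b,n)/1000
C=[np.c_[-20+12.5*np.cos(t),-22+12.5*np.sin(t),0*t+26]/1000,line((-40,-15,100),(-40,93,100)),line((-54,-15,100),(-54,93,100)),
 line((38,-50,105),(38,50,105)),line((48,-50,105),(48,50,105)),np.c_[20+11.5*np.cos(t),11.5*np.sin(t),0*t+31]/1000]
def sc(v):
    tot=0
    for c in C:
        q=proj(k,obj(o3(v),c)).astype(np.float32);tot+=cv2.remap(mag,q[:,:1],q[:,1:],1).mean()
    return -tot
from scipy.optimize import differential_evolution as de
b=[(r.x[0]-.008,r.x[0]+.008),(r.x[1]-.008,r.x[1]+.008),(r.x[2]-.03,r.x[2]+.03)]
d=de(sc,b,seed=1,tol=1e-6);print(d.x,d.fun,sc(r.x))
q=proj(k,obj(o3(d.x),P));print((q-U).round(1).tolist())
E
python3 fit.py
```

```text
[ 0.52267484  0.23644703 -0.1067523 ] [[-0.3, -0.5], [-0.1, 1.0], [0.4, -0.5]]
[ 0.52262537  0.23659837 -0.10330182] [[-0.3, -0.4], [0.2, 0.9], [0.4, -0.7], [-0.1, 0.6], [-0.3, -0.4]]
[ 0.52256512  0.23651468 -0.10798404] -451.3980407714844 -444.11475
[[-0.2, -0.6], [-0.1, 0.9], [0.5, -0.6], [0.3, 1.6], [-0.1, 0.6]]
```

```bash
cat > fit2.py <<'E'
from h import *
import sys
O=(.5226,.2365,0,-10.6)
def run(k,f):
    hsv=cv2.cvtColor(f,cv2.COLOR_BGR2HSV)
    red=cv2.inRange(hsv,(0,180,90),(4,255,255))|cv2.inRange(hsv,(174,180,90),(180,255,255))
    org=cv2.inRange(hsv,(6,150,50),(17,255,255))
    res={}
    for n,m,g0 in(('mark',red,(-.066,.02,.072)),('poise',org,(-.047,-.05,.12))):
        nc,l,st,ce=cv2.connectedComponentsWithStats(m)
        best=None
        lim=[proj(k,obj(O,[(g0[0],y,g0[2])]))[0] for y in np.linspace(-.075,.075,31)]
        for i in range(1,nc):
            d=min(np.hypot(*(ce[i]-q)) for q in lim)
            if d<20 and st[i,4]>15 and (best is None or st[i,4]>st[best,4]): best=i
        mm=l==best; ys,xs=np.nonzero(mm); res[n]=mm
        R_=R.from_euler('z',O[3],degrees=True).as_matrix()
        for z in((.072,) if n=='mark' else (.14,)):
            w=np.array([(ray(k,(x,y),z)-np.array(O[:3]))@R_ for x,y in zip(xs,ys)])
            print(n,ce[best].round(1),st[best],'scale frame mean',w.mean(0).round(4),'min',w.min(0).round(4),'max',w.max(0).round(4))
    # poise silhouette fit
    def iou(y):
        pts=np.array([(x,y+d,z) for x in(-.058,-.036) for d in(-.013,.013) for z in(.1,.14)])
        h=cv2.convexHull((proj(k,obj(O,pts))*16).astype(np.int32))
        a=np.zeros(f.shape[:2],np.uint8);cv2.fillConvexPoly(a,h,1,shift=4)
        return (res['poise']&(a>0)).sum()/(res['poise']|(a>0)).sum()
    Y=np.arange(-.075,.075,.0005);v=[iou(y) for y in Y];i=int(np.argmax(v));print('poise y',Y[i],v[i],[round(x,2) for x in v[max(0,i-4):i+5]])
if __name__=='__main__':
    M=np.load('s6.npy');run(cam('wrist',dict(tcp_rot=M[:,:3],eef_pos=M[:,3])),cv2.imread('pics/w6.png'))
    M=np.load('s5.npy');run(cam('wrist',dict(tcp_rot=M[:,:3],eef_pos=M[:,3])),cv2.imread('pics/w5.png'))
E
python3 fit2.py
```

```text
mark [322.9  85.6] [319  76   9  20 143] scale frame mean [-0.0636  0.0163  0.072 ] min [-0.0716  0.0131  0.072 ] max [-0.0558  0.0198  0.072 ]
poise [195.7 100.5] [ 173   83   53   36 1517] scale frame mean [-0.0465 -0.0678  0.14  ] min [-0.057 -0.082  0.14 ] max [-0.0359 -0.0501  0.14  ]
poise y -0.0705 0.7736331119059785 [np.float64(0.75), np.float64(0.75), np.float64(0.76), np.float64(0.77), np.float64(0.77), np.float64(0.77), np.float64(0.76), np.float64(0.77), np.float64(0.76)]
mark [294.6 132.5] [288 123  14  18 122] scale frame mean [-0.0612  0.0166  0.072 ] min [-0.0713  0.0099  0.072 ] max [-0.0535  0.0235  0.072 ]
poise [198.6 150.9] [183 138  35  26 774] scale frame mean [-0.0476 -0.0679  0.14  ] min [-0.0586 -0.0819  0.14  ] max [-0.0371 -0.0518  0.14  ]
poise y -0.06899999999999999 0.730188679245283 [np.float64(0.72), np.float64(0.71), np.float64(0.72), np.float64(0.71), np.float64(0.73), np.float64(0.71), np.float64(0.7), np.float64(0.68), np.float64(0.66)]
```

```bash
python3 - <<'E'
from h import *
O=(.5226,.2365,0,-10.6)
print(obj(O,[(-.047,-.069,.127+.167),(-.047,.0165,.294),(0,0,0)]).round(4), robot.read_state()['eef_pos'])
E
```

```text
[[0.4637 0.1773 0.294 ]
 [0.4794 0.2614 0.294 ]
 [0.5226 0.2365 0.    ]] [0.55963176 0.21173602 0.35303968]
```

Shift to above the poise: (-0.096, -0.034), then down to z 0.294.

Request:
apply_moves(steps=[[1,-0.05,-0.017,0,0,0,-0.27],[1,-0.096,-0.034,0,0,0,-0.27],[1,-0.096,-0.034,0,0,0,-0.27],[1,-0.096,-0.034,0,0,0,-0.27],[1,-0.096,-0.034,-0.02,0,0,-0.27],[1,-0.096,-0.034,-0.04,0,0,-0.27],[1,-0.096,-0.034,-0.059,0,0,-0.27],[1,-0.096,-0.034,-0.059,0,0,-0.27]])

```text
t: 12.6
eef_pos: [0.4633, 0.1774, 0.2909]
tcp_rot: [[-0.983, 0.183, -0.003], [0.183, 0.983, -0.001], [0.003, -0.001, -1.0]]
ft_force: [-0.4, -0.5, 0.6]
finger_gap: 1.001
grip_force: 0.0
```

Request:
apply_moves(steps=[[0.6,0,0,0,0,0,0],[0.6,0,0,0,0,0,0],[0.15,0,0,0,0,0,0],[0.15,0,0,0,0,0,0],[0.15,0,0,0,0,0,0],[0.15,0,0,0,0,0,0]])

```text
t: 13.35
eef_pos: [0.4633, 0.1774, 0.2925]
tcp_rot: [[-0.983, 0.183, -0.0], [0.183, 0.983, -0.0], [0.0, -0.0, -1.0]]
ft_force: [0.2, 0.2, -0.1]
finger_gap: 0.405
grip_force: 0.0
```

Request:
apply_moves(steps=[[0.15,0,0,0,0,0,0],[0.15,0,0,0,0,0,0],[0.15,0,0,0,0,0,0]])

```text
t: 13.72
eef_pos: [0.4633, 0.1773, 0.2924]
tcp_rot: [[-0.983, 0.183, -0.0], [0.183, 0.983, -0.0], [0.0, -0.0, -1.0]]
ft_force: [-0.5, -1.5, 0.7]
finger_gap: 0.275
grip_force: 30.0
```

Request:
apply_moves(steps=[[0.15,0.003,0.016,0,0,0,0],[0.15,0.006,0.032,0,0,0,0],[0.15,0.009,0.048,0,0,0,0],[0.15,0.012,0.064,0,0,0,0],[0.15,0.0145,0.076,0,0,0,0],[0.15,0.0158,0.084,0,0,0,0],[0.15,0.0158,0.084,0,0,0,0],[0.15,0.0158,0.084,0,0,0,0]])

```text
t: 14.72
eef_pos: [0.4791, 0.2616, 0.2924]
tcp_rot: [[-0.983, 0.183, 0.0], [0.183, 0.983, 0.001], [0.0, 0.001, -1.0]]
ft_force: [-1.8, 1.0, 1.2]
finger_gap: 0.275
grip_force: 30.0
```

Request:
apply_moves(steps=[[0.6,0,0,0,0,0,0],[0.6,0,0,0,0,0,0],[0.6,0,0,0,0,0,0],[0.6,0,0,0.03,0,0,0],[0.6,0,0,0.06,0,0,0],[0.6,0,0,0.06,0,0,0],[0.6,0,0,0.06,0,0,0],[0.6,0,0,0.06,0,0,0]])

```text
t: 15.72
eef_pos: [0.4787, 0.2612, 0.3508]
tcp_rot: [[-0.983, 0.183, -0.002], [0.183, 0.983, -0.001], [0.002, -0.001, -1.0]]
ft_force: [-0.1, -1.2, -1.6]
finger_gap: 0.597
grip_force: 0.0
```

```bash
python3 - <<'E'
from fit2 import *
s=robot.read_state();k=cam('wrist',s);f=cams.grab_frame('wrist');cv2.imwrite('pics/w7.png',f);np.save('s7.npy',np.c_[s['tcp_rot'],s['eef_pos']])
print(s['t'],s['eef_pos'],k['p'])
run(k,f)
q=proj(k,obj(O,[(-.064,.0165,.072)]))[0].astype(int);print(q)
c=f[max(0,q[1]-60):q[1]+80,q[0]-80:q[0]+80];cv2.imwrite('pics/w7v.png',cv2.resize(c,None,fx=4,fy=4,interpolation=2))
E
```

```text
15.725 [0.47873232 0.26119344 0.35079886] [0.40186761 0.27573473 0.33005718]
mark [277.2 193. ] [275 188   7  16  49] scale frame mean [-0.0652  0.0163  0.072 ] min [-0.0694  0.0145  0.072 ] max [-0.0567  0.0194  0.072 ]
poise [278.2 241.4] [ 258  223   41   37 1370] scale frame mean [-0.0499  0.0169  0.14  ] min [-0.0622  0.0044  0.14  ] max [-0.0378  0.0294  0.14  ]
poise y 0.016500000000000084 0.6539379474940334 [np.float64(0.6), np.float64(0.62), np.float64(0.63), np.float64(0.65), np.float64(0.65), np.float64(0.65), np.float64(0.65), np.float64(0.65), np.float64(0.63)]
[277 194]
```

View pics/w7v.png

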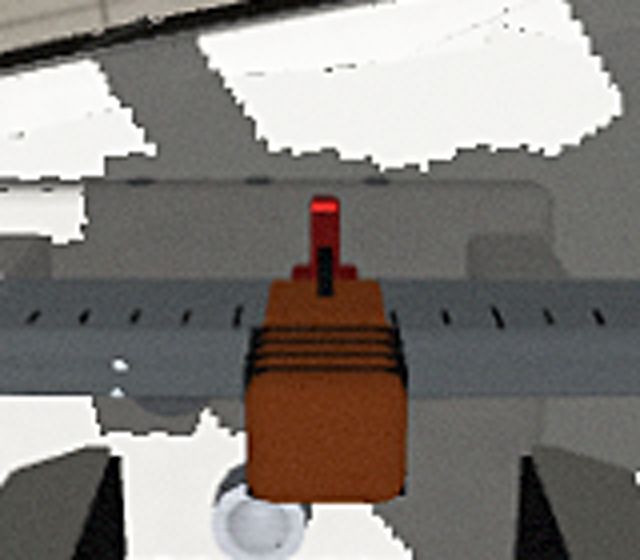

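The picture shows the black pointer (325,272) centred on the red marker (325,235), within about 0.5 mm. Next is the weight.

Request:
apply_moves(steps=[[1,0.01,-0.055,0.01,0,0,0.3],[1,0.02,-0.11,0.01,0,0,0.6],[1,0.03,-0.165,0.01,0,0,0.9],[1,0.04,-0.22,0.01,0,0,1.2],[1,0.05,-0.275,0.01,0,0,1.5],[1,0.06,-0.33,0.01,0,0,1.77],[1,0.07,-0.385,0.01,0,0,1.77],[1,0.085,-0.445,0,0,0,1.77]])

```text
t: 16.77
eef_pos: [0.5643, -0.1852, 0.3525]
tcp_rot: [[-1.0, -0.002, 0.001], [-0.002, 1.0, -0.0], [-0.001, -0.0, -1.0]]
ft_force: [1.4, 0.8, 0.5]
finger_gap: 1.0
grip_force: 0.0
```

Request:
apply_moves(steps=[[1,0,0,0,0,0,0],[1,0,0,0,0,0,0],[1,0,0,0,0,0,0],[1,0,0,0,0,0,0]])

```text
t: 17.27
eef_pos: [0.5642, -0.1822, 0.3529]
tcp_rot: [[-1.0, -0.003, 0.001], [-0.003, 1.0, -0.0], [-0.001, -0.0, -1.0]]
ft_force: [-0.8, -0.8, -0.4]
finger_gap: 1.001
grip_force: 0.0
```

```bash
python3 - <<'E'
from h import *
s=robot.read_state();print(s['t'],s['eef_pos'],np.degrees(np.arctan2(s['tcp_rot'][1,0],s['tcp_rot'][0,0])),s['joints'])
k=cam('wrist',s);q=proj(k,[(.4845,-.184,.08)])[0].astype(int);print(q,k['p'])
f,k=topface(.08,'w8',(q[0]-60,q[0]+60,max(0,q[1]-60),q[1]+60))
E
```

```text
17.275 [ 0.56421337 -0.18217027  0.35289043] -179.8042540700885 [-2.28507674e+01  8.01446378e+00  9.01267030e+01  8.71484457e-03
  8.18242440e+01 -1.13047748e+02]
[274 114] [ 0.48608843 -0.18218903  0.33193959]
blue [ 484.3 -184.6] [51.5 52.4] 0.0 bbox [ 0.4585 -0.2107] [ 0.51   -0.1584]
yel [ 466.5 -184.5] [ 9.4 38.1] 0.1 bbox [ 0.4618 -0.2036] [ 0.4712 -0.1655]
```

Request:
apply_moves(steps=[[1,-0.04,-0.0024,0,0,0,-0.03],[1,-0.08,-0.0024,0,0,0,-0.03],[1,-0.08,-0.0024,0,0,0,-0.03],[1,-0.08,-0.0024,0,0,0,-0.03],[1,-0.08,-0.0024,-0.04,0,0,-0.03],[1,-0.08,-0.0024,-0.08,0,0,-0.03],[1,-0.08,-0.0024,-0.11,0,0,-0.03],[1,-0.08,-0.0024,-0.11,0,0,-0.03]])

```text
t: 18.32
eef_pos: [0.4838, -0.1851, 0.24]
tcp_rot: [[-1.0, 0.001, -0.004], [0.001, 1.0, 0.002], [0.004, 0.002, -1.0]]
ft_force: [-0.4, -0.9, -0.6]
finger_gap: 1.001
grip_force: 0.0
```

Request:
apply_moves(steps=[[1,0,0,-0.014,0,0,0],[1,0,0,-0.014,0,0,0],[1,0,0,-0.014,0,0,0],[1,0,0,-0.014,0,0,0]])

```text
t: 18.82
eef_pos: [0.4845, -0.186, 0.2293]
tcp_rot: [[-1.0, 0.002, 0.001], [0.002, 1.0, -0.001], [-0.001, -0.001, -1.0]]
ft_force: [-0.9, -0.5, -0.5]
finger_gap: 1.0
grip_force: 0.0
```

Request:
apply_moves(steps=[[1,0,0.0012,-0.001,0,0,0],[0.4,0,0.0012,-0.001,0,0,0],[0.4,0,0.0012,-0.001,0,0,0],[0.4,0,0.0012,-0.001,0,0,0],[0.4,0,0.0012,-0.001,0,0,0],[0.4,0,0.0012,-0.001,0,0,0],[0.4,0,0.0012,-0.001,0,0,0],[0.4,0,0.0012,-0.001,0,0,0]])

```text
t: 19.82
eef_pos: [0.4841, -0.1846, 0.2275]
tcp_rot: [[-1.0, 0.001, 0.0], [0.001, 1.0, -0.0], [-0.0, -0.0, -1.0]]
ft_force: [-0.9, 0.6, 0.1]
finger_gap: 0.576
grip_force: 30.0
```

```bash
python3 - <<'E'
from h import *
s=robot.read_state();print(s['t'],s['eef_pos'],s['finger_gap'],s['grip_force'],np.degrees(np.arctan2(s['tcp_rot'][1,0],s['tcp_rot'][0,0])))
E
```

```text
19.825 [ 0.48413444 -0.18463396  0.2274702 ] 0.5758214307002448 29.993416965007782 179.9151660505488
```

Request:
apply_moves(steps=[[0.4,0,0,0.02,0,0,0],[0.4,0,0,0.06,0,0,0],[0.4,0,0,0.11,0,0,0],[0.4,0,0,0.16,0,0,0],[0.4,0,0.03,0.175,0,0,-0.3],[0.4,0.01,0.07,0.175,0,0,-0.6],[0.4,0.02,0.11,0.175,0,0,-0.9],[0.4,0.03,0.15,0.175,0,0,-1.2]])

```text
t: 20.82
eef_pos: [0.5139, -0.0334, 0.4015]
tcp_rot: [[-0.992, 0.128, -0.002], [0.128, 0.992, 0.0], [0.002, -0.0, -1.0]]
ft_force: [-0.1, -0.2, -4.3]
finger_gap: 0.58
grip_force: 30.0
```

Request:
apply_moves(steps=[[0.4,0.008,0.04,0,0,0,-0.3],[0.4,0.008,0.08,0,0,0,-0.57],[0.4,0.008,0.12,0,0,0,-0.57],[0.4,0.008,0.16,0,0,0,-0.57],[0.4,0.008,0.2,0,0,0,-0.57],[0.4,0.008,0.24,0,0,0,-0.57],[0.4,0.008,0.271,0,0,0,-0.57],[0.4,0.008,0.271,0,0,0,-0.57]])

```text
t: 21.82
eef_pos: [0.5214, 0.2383, 0.4011]
tcp_rot: [[-0.983, 0.183, -0.002], [0.183, 0.983, -0.0], [0.002, -0.001, -1.0]]
ft_force: [-0.1, -0.8, -5.5]
finger_gap: 0.58
grip_force: 30.0
```

Request:
apply_moves(steps=[[0.4,0,0,0,0,0,0],[0.4,0,0,0,0,0,0],[0.4,0,0,0,0,0,0]])

```text
t: 22.2
eef_pos: [0.5223, 0.2356, 0.4024]
tcp_rot: [[-0.982, 0.187, -0.0], [0.187, 0.982, -0.0], [0.0, -0.0, -1.0]]
ft_force: [0.0, 0.1, -4.0]
finger_gap: 0.582
grip_force: 30.0
```

```bash
python3 - <<'E'
from h import *
s=robot.read_state();print(s['t'],s['eef_pos'],s['finger_gap'],s['grip_force'],np.degrees(np.arctan2(s['tcp_rot'][1,0],s['tcp_rot'][0,0])),s['tcp_rot'][:,2])
f,k=topface(s['eef_pos'][2]-.1475,'w9',(170,390,170,330))
E
```

```text
22.2 [0.52225742 0.23557489 0.40242821] 0.5815033239460513 29.993824660778046 169.22906094101026 [-5.96685110e-05 -1.82306387e-04 -9.99999982e-01]
blue [505.5 238.8] [51.9 51.2] 79.4 bbox [0.4777 0.209 ] [0.5351 0.2653]
yel [487.5 242.4] [36.9 12.2] 79.3 bbox [0.4789 0.2233] [0.4966 0.2596]
```

```bash
python3 - <<'E'
from h import *
f=cv2.imread('pics/w9.png');s=robot.read_state();k=cam('wrist',s)
o=(s['eef_pos'][0],s['eef_pos'][1],s['eef_pos'][2]-.2275,-10.6)
P=[(-.027,.027,.08),(-.027,-.027,.08),(-.027,.027,.02),(-.027,-.027,.02),(-.0132,.019,.08),(-.0226,.019,.08),(.027,0,.08)]
print(((proj(k,obj(o,P))-[150,100])*3).round(0).tolist())
cv2.imwrite('pics/w9v.png',cv2.resize(f[100:300,150:410],None,fx=3,fy=3,interpolation=2))
E
```

```text
[[569.0, 425.0], [188.0, 426.0], [514.0, 312.0], [244.0, 313.0], [509.0, 513.0], [512.0, 454.0], [380.0, 728.0]]
```

View pics/w9v.png

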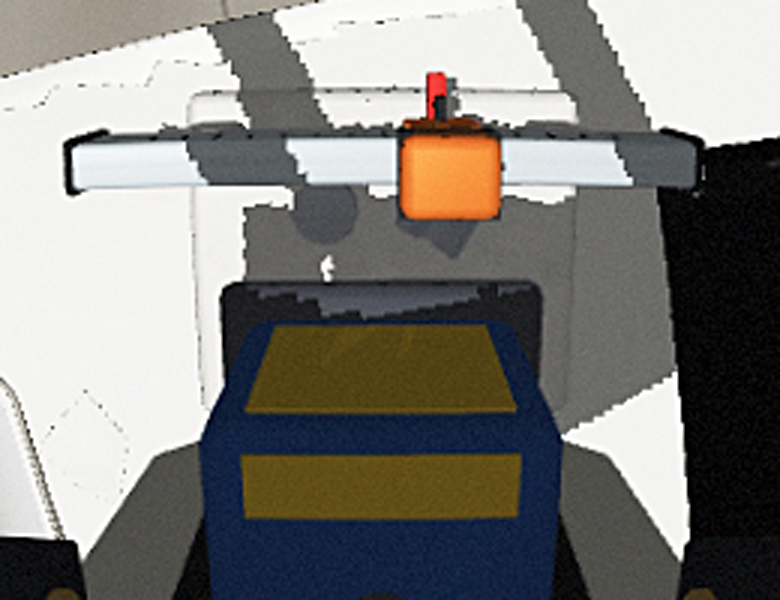

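The in-hand picture shows the weight with its top stripe at rows 455–517, columns 242–521. The predicted position is 454–513, centred at 380, so it sits centred in the grip. Now I lower it.

Request:
apply_moves(steps=[[0.4,0,0.0009,-0.03,0,0,0.03],[0.4,0,0.0009,-0.06,0,0,0.03],[0.4,0,0.0009,-0.09,0,0,0.03],[0.4,0,0.0009,-0.11,0,0,0.03],[0.4,0,0.0009,-0.12,0,0,0.03],[0.4,0,0.0009,-0.125,0,0,0.03],[0.4,0,0.0009,-0.125,0,0,0.03],[0.4,0,0.0009,-0.125,0,0,0.03]])

```text
t: 23.25
eef_pos: [0.5226, 0.2374, 0.2786]
tcp_rot: [[-0.983, 0.183, 0.002], [0.183, 0.983, 0.001], [-0.001, 0.001, -1.0]]
ft_force: [1.1, -0.1, -4.5]
finger_gap: 0.579
grip_force: 30.0
```

```bash
python3 - <<'E'
from h import *
s=robot.read_state();print(s['t'],s['eef_pos'],np.degrees(np.arctan2(s['tcp_rot'][1,0],s['tcp_rot'][0,0])),s['tcp_rot'][:,2],s['ft_force'])
E
```

```text
23.25 [0.52255396 0.23744747 0.27855977] 169.4773366977916 [ 1.62249564e-03  5.75507844e-04 -9.99998518e-01] [ 1.0861191  -0.1156704  -4.49010808]
```

Request:
apply_moves(steps=[[0.4,0,-0.0007,-0.008,0,0,0],[0.4,0,-0.0007,-0.014,0,0,0],[0.4,0,-0.0007,-0.018,0,0,0],[0.4,0,-0.0007,-0.02,0,0,0],[0.4,0,-0.0007,-0.021,0,0,0],[0.4,0,-0.0007,-0.021,0,0,0]])

```text
t: 24.0
eef_pos: [0.5222, 0.2366, 0.2565]
tcp_rot: [[-0.983, 0.183, 0.0], [0.183, 0.983, 0.0], [-0.0, 0.0, -1.0]]
ft_force: [-0.2, -0.3, -4.7]
finger_gap: 0.582
grip_force: 30.0
```

Position is right and the weight still hangs free, 3 mm up. Down in millimetre steps.

Request:
apply_moves(steps=[[0.4,0,0,-0.001,0,0,0],[0.4,0,0,-0.002,0,0,0],[0.4,0,0,-0.0025,0,0,0],[0.4,0,0,-0.0025,0,0,0]])

```text
t: 24.5
eef_pos: [0.5222, 0.2366, 0.254]
tcp_rot: [[-0.983, 0.183, 0.0], [0.183, 0.983, 0.0], [-0.0, 0.0, -1.0]]
ft_force: [0.3, -0.1, -5.2]
finger_gap: 0.58
grip_force: 30.0
```

Request:
apply_moves(steps=[[0.4,0,0,-0.0005,0,0,0],[0.4,0,0,-0.001,0,0,0],[0.4,0,0,-0.001,0,0,0]])

```text
t: 24.88
eef_pos: [0.5223, 0.2366, 0.2535]
tcp_rot: [[-0.983, 0.183, 0.001], [0.183, 0.983, 0.0], [-0.001, 0.0, -1.0]]
ft_force: [-1.7, -1.8, 1.7]
finger_gap: 0.579
grip_force: 30.0
```

Contact came at z 0.2535, exactly the seated height. Release and rise.

Request:
apply_moves(steps=[[0.7,0,0,-0.0008,0,0,0],[0.9,0,0,-0.0008,0,0,0],[0.9,0,0,-0.0008,0,0,0],[0.9,0,0,-0.0008,0,0,0],[0.9,0,0,0.03,0,0,0],[0.9,0,0,0.08,0,0,0],[0.9,0,0,0.13,0,0,0],[0.9,0.04,0,0.13,0,0,0]])

```text
t: 25.88
eef_pos: [0.5627, 0.2376, 0.3903]
tcp_rot: [[-0.983, 0.181, 0.01], [0.181, 0.983, 0.004], [-0.009, 0.005, -1.0]]
ft_force: [0.8, -0.2, 0.3]
finger_gap: 0.901
grip_force: 0.0
```

Request:
apply_moves(steps=[[0.9,0.04,0,0,0,0,0],[0.9,0.04,0,0,0,0,0],[0.9,0.04,0,0,0,0,0],[0.9,0.04,0,0,0,0,0]])

```text
t: 26.38
eef_pos: [0.6014, 0.2368, 0.3832]
tcp_rot: [[-0.983, 0.182, -0.0], [0.182, 0.983, 0.0], [0.0, 0.0, -1.0]]
ft_force: [0.4, -0.4, -1.0]
finger_gap: 0.899
grip_force: 0.0
```

```bash
python3 - <<'E'
from fit2 import *
s=robot.read_state();k=cam('wrist',s);print(s['t'],s['eef_pos'],k['p'],s['ft_force'])
q=proj(k,obj(O,[(0,0,.106)]))[0].astype(int);print(q)
f,k=topface(.106,'w10',(q[0]-70,q[0]+70,max(0,q[1]-60),q[1]+70))
R_=R.from_euler('z',O[3],degrees=True).as_matrix()
run(k,f)
print('stripe expected',obj(O,[(-.0179,0,.106)]).round(4))
c=f[max(0,q[1]-130):q[1]+130,q[0]-130:q[0]+130];cv2.imwrite('pics/w10v.png',cv2.resize(c,None,fx=2.2,fy=2.2,interpolation=2))
E
```

```text
26.375 [0.60137374 0.23678027 0.3832004 ] [0.52454614 0.25130487 0.36230338] [ 0.4377686  -0.4027472  -0.96799747]
[257 118]
blue [522.6 236.9] [52.6 52.2] 79.8 bbox [0.4934 0.2074] [0.5525 0.2662]
yel [505.2 239.9] [39.   9.7] 78.7 bbox [0.4968 0.2199] [0.5128 0.2598]fit2.py:20: RuntimeWarning: Mean of empty slice.
  print(n,ce[best].round(1),st[best],'scale frame mean',w.mean(0).round(4),'min',w.min(0).round(4),'max',w.max(0).round(4))
  ret = ret.dtype.type(ret / rcount)
Traceback (most recent call last):
  File "fit2.py", line 20, in run
    print(n,ce[best].round(1),st[best],'scale frame mean',w.mean(0).round(4),'min',w.min(0).round(4),'max',w.max(0).round(4))
                                                                                   ~~~~~^^^
ValueError: zero-size array to reduction operation minimum which has no identity
```

```bash
python3 - <<'E'
import cv2
f=cv2.imread('pics/w10.png');cv2.imwrite('pics/w10v.png',cv2.resize(f[0:250,120:420],None,fx=2.4,fy=2.4,interpolation=2))
E
```

```text
(no output)
```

View pics/w10v.png

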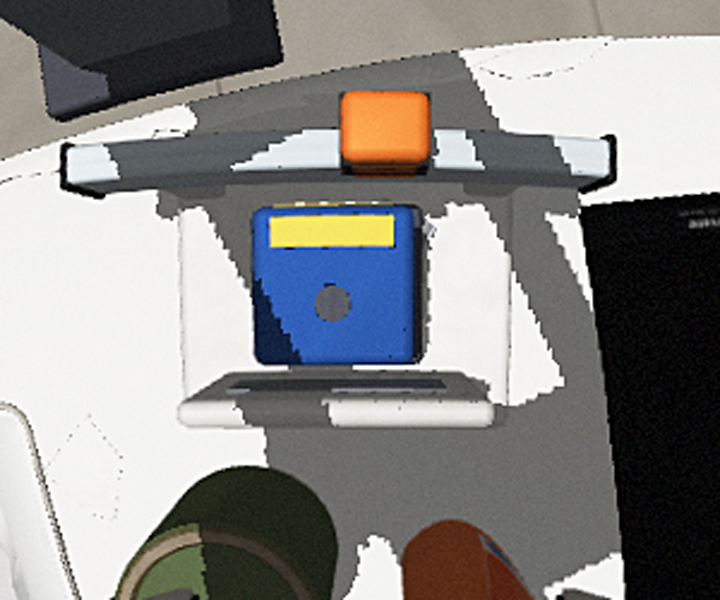

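The weight sits level at (332,285) with its stripe towards the beam, the poise is still at (385,130), and the mug and bottle are unmoved. Handing in.

```bash
python3 -c "
from station import order
print(order.finish_job())"
```

```text
the job is handed in; nothing more can be done
None
```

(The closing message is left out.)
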